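# Seat the metering valve and set it to the index post

## Task

Close the metering valve on the bench: turn its handwheel clockwise (seen from above) by the crank handle until it comes up against its soft seat, and press it home there snugly for a moment, with about 10 newtons at the handle and never 20. Then open it again until the pointer on the far rim stands in line with the index post behind the wheel, let go and draw back, leaving the index post and everything else where they are.

Things in the scene. Friction and masses are not known exactly. Their poses are not given: they have to be found in the camera images.
- valve_axis (a point): Centre of the valve's handwheel, on its upright axis, 88 mm above the worktop. The valve is bolted down: steel foot plate 145 x 100 mm, aluminium body, a hose barb on either side. x axis: to the valve's rear, away from the robot, within 0.3 rad of world x. Wheel: black, rim radius 56 mm, rim bar 11 mm thick, three spokes, hub top 11 mm above this point.
- crank_mid (a point): Middle of the crank handle: upright, grey, 18 mm across, 42 mm tall, standing on the wheel's rim 58 mm from the axis, exactly opposite the pointer. This point is 117 mm above the worktop. The handle spins freely on its pin, so it can be held from above and led round the axis without turning the gripper.
- pointer_tip (a point): Tip of the dark steel pointer on the wheel's rim, 80 mm from the axis, 88 mm above the worktop, 3.5 mm wide; its x axis points outwards along the pointer. On the far side of the wheel when it is set.
- index_post (a point): Index post: dark upright pin 7 mm across, 30 mm tall, on a clip on the scale sector behind the wheel, 87 mm from the axis; this point lies on its centre line at pointer height. It stands within 0.3 rad of the valve's x axis and is already set: leave it. In line means pointer and post lie in the same direction from the axis, the tip 3.5 mm short of the post.
- index_clip: The clip that carries the index post. Its origin lies on the valve's axis at the worktop, its x axis points from the axis to the post, y to the left of that.
- seat_twist (a joint): Twist of the valve's soft seat in rad, 0 when unloaded: 1 N m of closing torque gives +0.0167 rad, so it hardly shows; 10 N at the handle is 0.58 N m. The reading is as noisy as the others, so the force on the hand tells more.
- handwheel: The handwheel; origin on the axis at 88 mm, x axis to its pointer. Stays where left (friction about 0.09 N m). Closes clockwise seen from above onto a soft seat, pointer then 0.7 to 1.3 rad clockwise of the valve's x axis: the exact place differs each time, cannot be seen, must be felt. Starts open, pointer 0.5 to 1.3 rad anticlockwise of that axis; open stop at least 0.5 rad further.
- specimen_cup: Bystander: specimen cup with screw lid, 62 mm across, 61 mm tall, loose, left of the valve; origin at the centre of its underside.
- tape_roll: Bystander: upright brown roll, 36 mm across, 46 mm tall, loose, to the right and in front of the valve; origin at the centre of its underside.
- buffer_bottle: Bystander: white plastic bottle, 60 mm across, 123 mm tall, loose, to the right and behind the valve; origin at the centre of its underside.

How it is judged (in metres and radians):
On the way:
1. the valve is closed snugly on its seat (value of joint seat_twist above 0.0055 rad), for 0.2 s.
At the end, for the whole second after the job is handed in: After the seat has been pressed with at least 0.33 N m (about 6 N at the handle) for 0.2 s, the pointer tip stands within 4 mm sideways of the line from the axis to the index post, and the wheel is at rest (y of pointer_tip in the frame of index_clip between -0.004 and 0.004 m and angular speed of handwheel below 0.05 rad/s); the robot touches nothing.
It fails at once if the seat is forced, or the open stop: more than 1.2 N m (about 20 N at the handle) (value of joint seat_twist above 0.02 rad or value of joint seat_twist below -0.02 rad).
It fails at once if the index post is shifted by more than 3 mm (distance of index_post from where it was at the start of the episode above 0.003 m).
It fails at once if a bystander is moved by more than 20 mm (distance of any of specimen_cup, tape_roll, buffer_bottle from where it was at the start of the episode above 0.02 m).
It also fails if it takes over 72 s, if anything falls off the work surface, if the arm or the gripper's body presses on something with over 40 N, if the wrist force passes 120 N, or if a joint passes its speed limit or range.

## Robot

A 6-joint arm with a two-finger parallel gripper is mounted at the origin on a cart in front of the work surface, level with it; the furniture and walls round the work are solid. World frame = base frame: x ahead of the robot, y to its left, z up, the work surface at z = 0. Lengths are in mm, angles in rad, forces in N, time in s.
With the tool pointing down it reaches from about 350 to 775 mm from the base axis. Payload 7.3 kg.
Tool frame: the origin (TCP) lies at the centre of the arm's flange, where the gripper is bolted on; the fingertips stand 178 mm ahead of it and the grasp point (between the pads) lies 159 mm ahead of it; z points along the fingers, y is the direction in which the jaws open and shut (so a half turn about z gives the same grasp; the last joint's range is limited). The gripper opens to 92 mm and grips with 3 to 60 N. Pads are 19 mm wide; open, the fingers measure 130 mm over their backs; the gripper's body (75 mm by 190 mm) begins 47 mm behind the grasp point.
Start: joints at [-1.327, 0.342, 1.524, -0, 1.275, -0.146], TCP at [199.521, -485.612, 404.741] pointing down, gripper open.
Joint ranges: [-2.53, 2.53], [-0.77, 2.02], [0.04, 2.7], [-1, 4.14], [0.28, 2.66], [-3.11, 3.11]. Speed limits (rad/s): [2.57, 2.57, 3.14, 3.14, 3.14, 3.14].

## Interface

Orientations are given as [roll, pitch, yaw] about the fixed x, y, z axes, in that order (R = Rz(yaw) Ry(pitch) Rx(roll)).
In Python, from plant import get_obs, capture, close_job gives the robot as it stands. The module is installed in compiled form; this text tells all that it offers.
- The arm moves only by the shell command python3 -m pendant 'ROWS'. ROWS is JSON, a list of rows, each a list of 3 entries, a list of its own where there are three numbers: the shift along the tool's x, y, z in m, then the turn, a rotation vector about the tool's x, y, z in rad, then the finger opening in m, from 0 to 0.0918. In form: [[[tx, ty, tz], [wx, wy, wz], fingers], ...]. A call has 1 to 10 rows; each row is the pose to reach, as a shift and turn from the pose commanded when the call began, along the tool's axes at that moment; what a row does not reach only later rows make up. A row lasts 1/12 s, in which the tool goes at most 41.7 mm and 7.16 degrees, less where a joint would pass 70% of its speed; a pose out of reach is approached as far as the arm can. A call with a gripper value outside its range is refused whole. The fingers move at their own pace and stop on an object; the grip force is fixed at half the most. Time passes only in rows, so rows that repeat a pose let the fingers close. It gives the time, the measured TCP pose, the force and the opening at its end, in the units of the state.
- get_obs(): the state, without advancing time (a new reading comes with each control period).
- capture(name): name is "scene" or "top" or "wrist"; returns a dict with "color" (384x512x3 uint8, red, green, blue), "mtx" (3x3 intrinsics, pixels), "rvec" (rotation vector, rad) and "tvec" (3), from world to camera coordinates, as OpenCV has them. Camera axes: x right, y down, z forward; pixel columns grow to the right and rows downward; lengths in mm; the calibration is good to about 2 mm. A picture is of the moment at which its call begins. There is no depth.
- close_job(): hands the job in, once; it reports no verdict.
The state is a dict: "time": time; "joint_positions": joint angles; "dq": joint speeds; "tau": joint torques, N m; "tool_pos": TCP position; "tcp_rot": TCP orientation; "contact_force": force on the tool from outside, world axes, zero at the start; "moment": the same for the moment, N m; "grip_width": finger opening in mm.
Only numpy, scipy, OpenCV 4.12 (cv2) and the standard library are available. Lean on these libraries where they do the work, as an engineer would, in place of code of your own. Each camera call takes 0.05 s, during which the arm holds its last target. There are 200 camera calls.

## Working session

There is one attempt and no reset: what is moved stays moved. The work goes in short steps, Python scripts to look and compute and a shell command to move; the robot and the scene stay as the last step left them, time stands still between calls to the robot, and variables do not carry over. Pictures are saved under pics/ and viewed, about 8 in all and at most 12, crops included, and the job is handed in when it is done.

```bash
mkdir -p pics
python3 - <<'E'
from plant import get_obs,capture
import cv2,numpy as np
o=get_obs();print({k:np.round(v,3).tolist() for k,v in o.items()})
for n in("top","scene"):
    c=capture(n);cv2.imwrite(f"pics/{n}0.png",cv2.resize(c["color"][:,:,::-1],(800,600),interpolation=cv2.INTER_CUBIC))
    print(n,np.round(c["mtx"],1).tolist(),c["rvec"],c["tvec"])
E
```

```text
{'time': 0.0, 'joint_positions': [-1.327, 0.343, 1.525, 0.0, 1.275, -0.146], 'dq': [0.001, 0.001, -0.001, -0.0, 0.001, 0.0], 'tau': [0.002, -43.124, -24.422, 0.072, 0.056, -0.0], 'tool_pos': [199.475, -485.474, 404.051], 'tcp_rot': [-3.14, -0.0, 0.39], 'contact_force': [0.551, -0.36, -0.562], 'moment': [0.046, -0.092, -0.036], 'grip_width': 91.802}
top [[483.4, 0.0, 257.5], [0.0, 483.4, 195.7], [0.0, 0.0, 1.0]] [ 2.12932102 -2.14713895  0.1615814 ] [-199.00890804  641.34977321  944.62152827]
scene [[470.1, 0.0, 253.5], [0.0, 470.1, 191.7], [0.0, 0.0, 1.0]] [ 0.92343934 -2.55621638  1.02553275] [358.81229732 471.0035387  643.84125329]
```

View pics/top0.png

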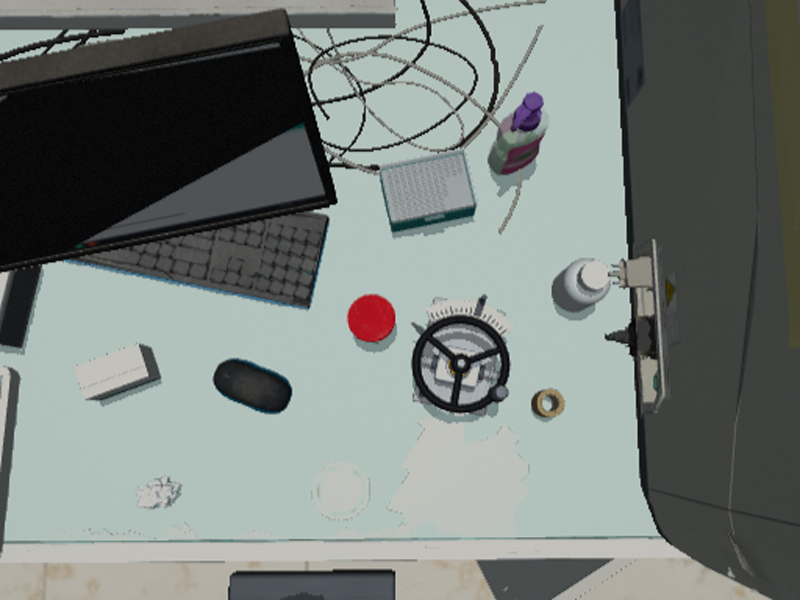

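View pics/scene0.png

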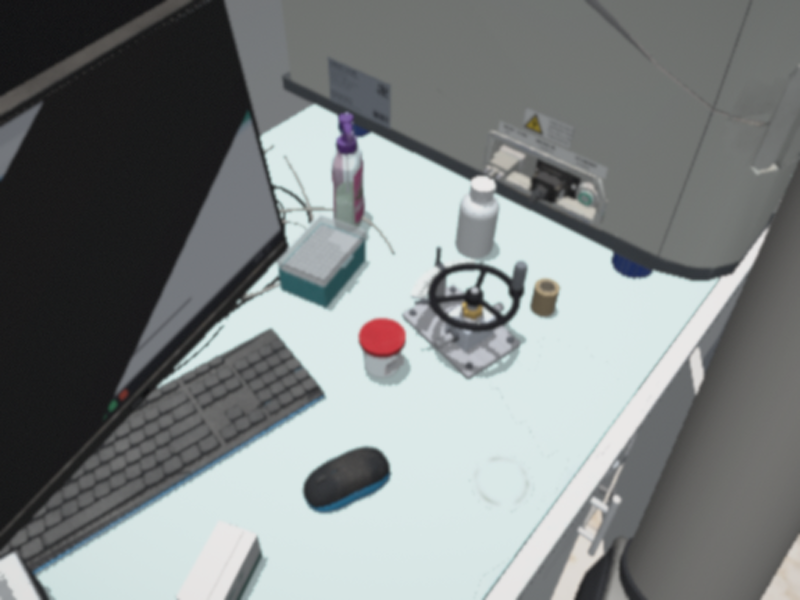

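The top picture shows the wheel hub near (461,364), the crank handle (500,393), the pointer tip (415,324), the post (482,298), the cup (372,318), the tape roll (548,403) and the bottle (585,280). I'll turn these into positions and make a zoomed crop to refine them.

```bash
cat > h.py <<'E'
import numpy as np,cv2
from plant import get_obs,capture
def ray(c,u,v,z):
    R=cv2.Rodrigues(np.array(c["rvec"],float))[0];t=np.array(c["tvec"],float).ravel()
    d=R.T@np.linalg.solve(c["mtx"],[u,v,1.]);o=-R.T@t
    return (o+d*(z-o[2])/d[2])
def proj(c,p):
    return cv2.projectPoints(np.array(p,float).reshape(-1,1,3),np.array(c["rvec"],float),np.array(c["tvec"],float),np.array(c["mtx"],float),None)[0].reshape(-1,2)
E
python3 - <<'E'
from h import *
c=capture("top");s=1.5625
f=lambda u,v,z:ray(c,(u+.5)/s-.5,(v+.5)/s-.5,z)
for n,u,v,z in [("hub",461,364,99),("rimc",461,364,93),("handle_top",501,393,138),("ptip",415,324,88),("posttop",483,297,103),("cup",372,318,61),("tape",548,403,46),("bottle",594,275,123)]:
    print(n,np.round(f(u,v,z),1))
x0,y0,x1,y1=250,175,370,270
im=cv2.resize(c["color"][y0:y1,x0:x1,::-1],None,fx=6.5,fy=6.2,interpolation=cv2.INTER_CUBIC)
im=cv2.resize(c["color"][y0:y1,x0:x1,::-1],(720,570),interpolation=cv2.INTER_CUBIC)
cv2.imwrite("pics/crop1.png",im)
E
```

```text
hub [ 559. -276.   99.]
rimc [ 559.4 -276.5   93. ]
handle_top [ 521.4 -319.5  138. ]
ptip [ 610.7 -219.9   88. ]
posttop [ 641.9 -304.8  103. ]
cup [ 622.6 -164.5   61. ]
tape [ 511.8 -391.3   46. ]
bottle [ 664.7 -439.1  123. ]
```

View pics/crop1.png

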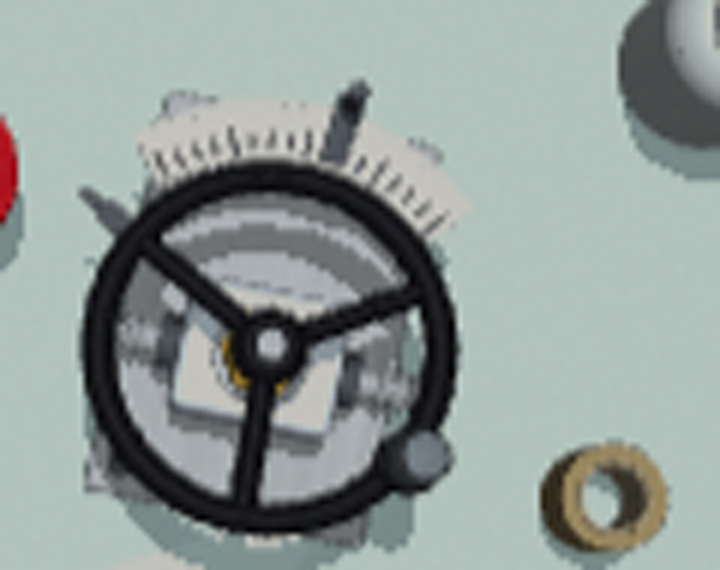

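The crop shows the hub at (271,344), rim centre about (271,347), handle top (420,462), pointer tip (82,192), and post top about (359,91). Next I'll compute positions from these.

Run:
```python
from h import *
c=capture("top")
f=lambda u,v,z:ray(c,250+(u+.5)/6-.5,175+(v+.5)/6-.5,z)
P={}
for n,u,v,z in [("hub",271,344,99),("rim",271,347,90),("handle",420,462,138),("ptip",84,193,88),("posttop",359,91,103),("postmid",353,97,88)]:
    P[n]=f(u,v,z);print(n,np.round(P[n],1))
A=(P["hub"]+P["rim"])/2
for n in P:
    d=P[n]-A;print(n,round(float(np.hypot(d[0],d[1])),1),round(float(np.arctan2(d[1],d[0])),3))
o=get_obs();print(o["time"],o["tool_pos"],o["tcp_rot"])
w=capture("wrist");print(w["rvec"],w["tvec"],w["mtx"][0])
R=cv2.Rodrigues(np.array(w["rvec"],float))[0];print("cam pos",-R.T@np.array(w["tvec"]).ravel(), R[2])
```

```text
hub [ 560.6 -275.8   99. ]
rim [ 560.4 -276.5   90. ]
handle [ 521.  -317.9  138. ]
ptip [ 611.6 -216.3   88. ]
posttop [ 642.2 -305.7  103. ]
postmid [ 642.7 -305.3   88. ]
hub 0.3 1.194
rim 0.3 -1.948
handle 57.5 -2.329
ptip 78.7 0.864
posttop 86.9 -0.347
postmid 87.2 -0.34
0.2 [ 199.48685124 -485.55155974  404.31980473] [-3.14070279e+00 -1.00559988e-04  3.89784683e-01]
[-2.42718653  1.62624942  0.20944066] [-524.09092777  -32.6539241   389.34148837] [270.1327083   0.        257.1012145]
cam pos [ 261.31169966 -459.25452169  384.8712172 ] [-0.23424262 -0.09623136 -0.9674037 ]
```

Axis ≈ (560.5, −276.1), post direction ≈ −0.343 rad, pointer ≈ 0.86 rad, handle ≈ (521.5, −318.7). I'm moving to a hover over the handle, turning to yaw π/2 so the jaws open along world x. The first leg goes left to stay clear of the machine.

```bash
python3 -m pendant '[[[0.08,-0.06,0],[0,0,-0.12],0.06],[[0.156,-0.1165,0],[0,0,-0.24],0.06],[[0.156,-0.1165,0],[0,0,-0.36],0.06],[[0.156,-0.1165,0],[0,0,-0.48],0.06],[[0.156,-0.1165,0],[0,0,-0.6],0.06],[[0.197,-0.1,0],[0,0,-0.72],0.06],[[0.238,-0.083,0.005],[0,0,-0.84],0.06],[[0.279,-0.066,0.01],[0,0,-0.96],0.06],[[0.32,-0.049,0.014],[0,0,-1.08],0.06],[[0.361,-0.032,0.014],[0,0,-1.18],0.06]]' && python3 -m pendant '[[[0,0,0],[0,0,0],0.06],[[0,0,0],[0,0,0],0.06],[[0,0,0],[0,0,0],0.06]]'
python3 - <<'E'
from h import *
o=get_obs();print(np.round(o["tool_pos"],1),np.round(o["tcp_rot"],3),o["time"],o["contact_force"])
w=capture("wrist");cv2.imwrite("pics/w1.png",cv2.resize(w["color"][:,:,::-1],(800,600),interpolation=cv2.INTER_CUBIC))
print(np.round(proj(w,[[560.5,-276.1,99],[521.5,-318.7,138],[642.5,-305.5,103],[642.5,-305.5,73],[612.3,-215.1,88]])*1.5625,0).tolist())
np.savez("w1.npz",**{k:w[k] for k in("color","mtx","rvec","tvec")})
E
```

```text
time: 1.08
tool_pos: [509.1, -318.1, 390.1]
tcp_rot: [-3.141, -0.001, 1.576]
contact_force: [0.8, -1.4, -0.3]
grip_width: 60.1
time: 1.33
tool_pos: [506.9, -318.6, 390.4]
tcp_rot: [-3.14, -0.001, 1.569]
contact_force: [0.0, 1.4, -0.2]
grip_width: 59.9
[ 506.9 -318.6  390.4] [-3.140e+00 -1.000e-03  1.569e+00] 1.3333 [ 0.03059186  1.40967381 -0.17378431]
[[488.0, 230.0], [429.0, 312.0], [613.0, 277.0], [593.0, 268.0], [572.0, 130.0]]
```

View pics/w1.png

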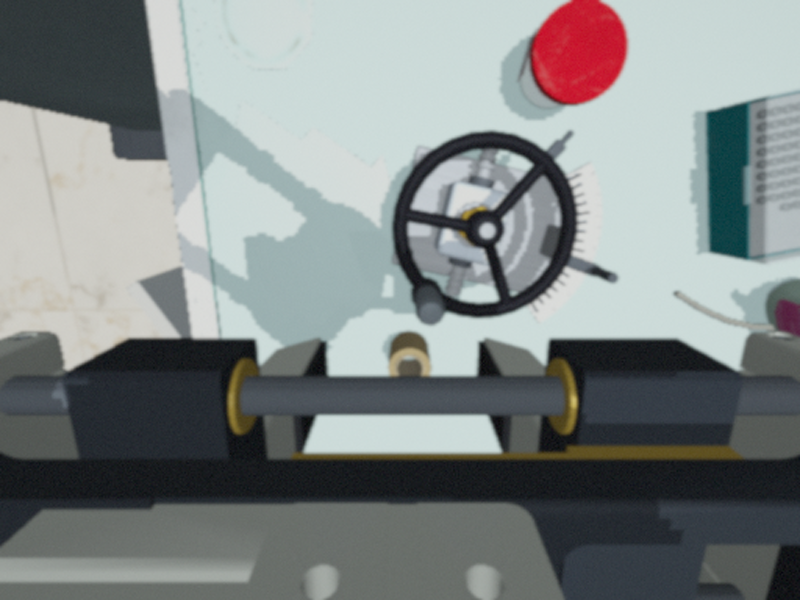

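The picture confirms the estimates to 1–2 px: handle top (428,312), hub (486,230), post top (614,278), pointer tip (571,133). Now I'll descend over the handle and grip it.

```bash
python3 -m pendant '[[[0,0.0146,0],[0,0,0],0.06],[[0,0.0146,0.03],[0,0,0],0.06],[[0,0.0146,0.06],[0,0,0],0.06],[[0,0.0146,0.085],[0,0,0],0.06],[[0,0.0146,0.1],[0,0,0],0.06],[[0,0.0146,0.109],[0,0,0],0.06],[[0,0.0146,0.109],[0,0,0],0.06],[[0,0.0146,0.109],[0,0,0],0.06]]' && python3 -m pendant '[[[0,0,0],[0,0,0],0.01],[[0,0,0],[0,0,0],0.01],[[0,0,0],[0,0,0],0.01],[[0,0,0],[0,0,0],0.01],[[0,0,0],[0,0,0],0.01],[[0,0,0],[0,0,0],0.01]]'
```

```text
time: 2.05
tool_pos: [521.3, -319.3, 283.0]
tcp_rot: [3.141, 0.001, 1.569]
contact_force: [0.7, -0.4, 0.1]
grip_width: 60.2
time: 2.55
tool_pos: [521.8, -318.8, 282.2]
tcp_rot: [3.141, 0.0, 1.57]
contact_force: [0.5, 0.2, -0.9]
grip_width: 24.7
```

```bash
python3 -m pendant '[[[0,0,0],[0,0,0],0.01],[[0,0,0],[0,0,0],0.01],[[0,0,0],[0,0,0],0.01]]'
python3 - <<'E'
import numpy as np
ax=np.array([560.5,-276.1]);P=lambda t:ax+58*np.array([np.cos(t),np.sin(t)])
t0=-2.305;p0=np.array([521.5,-318.7]);print(P(t0))
for k in range(1,11):
    d=P(t0-.1*k)-p0;print(k,np.round([d[1]/1e3,d[0]/1e3],4).tolist())
E
```

```text
time: 2.8
tool_pos: [522.1, -318.6, 282.0]
tcp_rot: [3.141, -0.0, 1.57]
contact_force: [1.7, 1.4, 0.3]
grip_width: 17.4
[ 521.6402202  -319.15714243]
1 [0.0036, -0.004]
2 [0.0081, -0.0076]
3 [0.0129, -0.0108]
4 [0.0181, -0.0136]
5 [0.0234, -0.0157]
6 [0.029, -0.0174]
7 [0.0347, -0.0185]
8 [0.0405, -0.019]
9 [0.0463, -0.0189]
10 [0.052, -0.0182]
```

Gripped (17.4 mm on the 18 mm handle). I'll lead it 1.0 rad clockwise, which stays clear of the possible seat.

```bash
python3 -m pendant '[[[0.0036,-0.004,0],[0,0,0],0.01],[[0.0081,-0.0076,0],[0,0,0],0.01],[[0.0129,-0.0108,0],[0,0,0],0.01],[[0.0181,-0.0136,0],[0,0,0],0.01]]' && python3 -m pendant '[[[0.0053,-0.0021,0],[0,0,0],0.01],[[0.0109,-0.0038,0],[0,0,0],0.01],[[0.0166,-0.0049,0],[0,0,0],0.01],[[0.0224,-0.0054,0],[0,0,0],0.01],[[0.0282,-0.0053,0],[0,0,0],0.01],[[0.0339,-0.0046,0],[0,0,0],0.01],[[0.0339,-0.0046,0],[0,0,0],0.01],[[0.0339,-0.0046,0],[0,0,0],0.01]]'
python3 - <<'E'
from h import *
o=get_obs();print(np.round(o["moment"],2))
w=capture("top");cv2.imwrite("pics/t2.png",cv2.resize(w["color"][165:275,245:375,::-1],(780,660),interpolation=cv2.INTER_CUBIC)[:600])
E
```

```text
time: 3.13
tool_pos: [508.1, -300.3, 282.1]
tcp_rot: [3.14, 0.001, 1.57]
contact_force: [6.5, -0.5, -2.6]
grip_width: 17.3
time: 3.8
tool_pos: [503.5, -266.1, 282.0]
tcp_rot: [-3.141, -0.001, 1.57]
contact_force: [1.7, 1.3, 1.5]
grip_width: 17.0
[ 0.14 -0.44 -0.03]
```

Run:
```python
from h import *
c=capture("top")
f=lambda u,v,z:ray(c,250+(u+.5)/6-.5,175+(v+.5)/6-.5,z)
for a,b,z in [((140,338),(385,388),45),((175,410),(322,434),60)]:
    d=f(*a,z)-f(*b,z);print("valve y dir -> yaw",np.arctan2(-d[0],d[1]))
ax=np.array([560.5,-276.1]);P=lambda t:ax+58*np.array([np.cos(t),np.sin(t)])
t0=-3.305
for k in range(1,7):
    d=P(t0-.09*k)-P(t0);print(k,np.round([d[1]/1e3,d[0]/1e3],4).tolist())
t1=t0-.54
for k in range(0,75,6):
    t=t1-.01*k;print(round(t+2*np.pi-np.pi,3),np.round(.58*np.array([-np.cos(t),np.sin(t)]),2),end=';')
```

```text
valve y dir -> yaw -0.21004688560758525
valve y dir -> yaw -0.1697856701635545
1 [0.0051, 0.0011]
2 [0.0101, 0.0026]
3 [0.0149, 0.0046]
4 [0.0196, 0.007]
5 [0.024, 0.0098]
6 [0.0281, 0.013]
-0.703 [0.44 0.38];-0.763 [0.42 0.4 ];-0.823 [0.39 0.43];-0.883 [0.37 0.45];-0.943 [0.34 0.47];-1.003 [0.31 0.49];-1.063 [0.28 0.51];-1.123 [0.25 0.52];-1.183 [0.22 0.54];-1.243 [0.19 0.55];-1.303 [0.15 0.56];-1.363 [0.12 0.57];-1.423 [0.09 0.57];
```

```bash
python3 -m pendant '[[[0.0051,0.0011,0],[0,0,0],0.01],[[0.0101,0.0026,0],[0,0,0],0.01],[[0.0149,0.0046,0],[0,0,0],0.01],[[0.0196,0.007,0],[0,0,0],0.01],[[0.024,0.0098,0],[0,0,0],0.01],[[0.0281,0.013,0],[0,0,0],0.01],[[0.0319,0.0166,0],[0,0,0],0.01],[[0.0319,0.0166,0],[0,0,0],0.01],[[0.0319,0.0166,0],[0,0,0],0.01]]'
cat > g.py <<'E'
# guard: reports tangential resistance at the handle, exit 1 if above the limit
import sys
from h import *
o=get_obs();p=np.array(o["tool_pos"])[:2]-[560.5,-276.1];t=np.arctan2(p[1],p[0])
F=np.array(o["contact_force"])[:2];u=np.array([np.sin(t),-np.cos(t)])
ft=-F@u;fr=F@[np.cos(t),np.sin(t)]
print(f"t={o['time']:.2f} pointer={t-np.pi:.3f} r={np.hypot(*p):.1f} Ft={ft:.1f} Fr={fr:.1f}")
sys.exit(int(ft>float(sys.argv[1])))
E
python3 g.py 5
for i in 1 2 3; do python3 -m pendant '[[[0,0,0],[0,0,0],0.01]]' >/dev/null; python3 g.py 5; done
```

```text
time: 4.65
tool_pos: [520.6, -233.9, 281.9]
tcp_rot: [-3.141, -0.002, 1.571]
contact_force: [-3.1, 5.2, 5.3]
grip_width: 17.3
t=4.65 pointer=-0.813 r=58.1 Ft=-1.3 Fr=5.9
t=4.73 pointer=-0.811 r=58.1 Ft=-1.3 Fr=5.3
t=4.82 pointer=-0.810 r=58.1 Ft=-1.9 Fr=5.5
t=4.90 pointer=-0.809 r=58.1 Ft=-2.2 Fr=6.0
```

```bash
exec 2>&1; 
python3 -m pendant '[[[0.00039,0.00043,0],[0,0,0],0.01],[[0.00039,0.00043,0],[0,0,0],0.01]]' >/dev/null && python3 g.py 4 &&
python3 -m pendant '[[[0.00039,0.00043,0],[0,0,0],0.01],[[0.00039,0.00043,0],[0,0,0],0.01]]' >/dev/null && python3 g.py 4 &&
python3 -m pendant '[[[0.00039,0.00043,0],[0,0,0],0.01],[[0.00039,0.00043,0],[0,0,0],0.01]]' >/dev/null && python3 g.py 4 &&
python3 -m pendant '[[[0.00038,0.00044,0],[0,0,0],0.01],[[0.00038,0.00044,0],[0,0,0],0.01]]' >/dev/null && python3 g.py 4 &&
python3 -m pendant '[[[0.00038,0.00044,0],[0,0,0],0.01],[[0.00038,0.00044,0],[0,0,0],0.01]]' >/dev/null && python3 g.py 4 &&
python3 -m pendant '[[[0.00037,0.00045,0],[0,0,0],0.01],[[0.00037,0.00045,0],[0,0,0],0.01]]' >/dev/null && python3 g.py 4 &&
python3 -m pendant '[[[0.00037,0.00045,0],[0,0,0],0.01],[[0.00037,0.00045,0],[0,0,0],0.01]]' >/dev/null && python3 g.py 4 &&
python3 -m pendant '[[[0.00036,0.00045,0],[0,0,0],0.01],[[0.00036,0.00045,0],[0,0,0],0.01]]' >/dev/null && python3 g.py 4 &&
python3 -m pendant '[[[0.00036,0.00046,0],[0,0,0],0.01],[[0.00036,0.00046,0],[0,0,0],0.01]]' >/dev/null && python3 g.py 4 &&
python3 -m pendant '[[[0.00035,0.00046,0],[0,0,0],0.01],[[0.00035,0.00046,0],[0,0,0],0.01]]' >/dev/null && python3 g.py 4 &&
python3 -m pendant '[[[0.00035,0.00046,0],[0,0,0],0.01],[[0.00035,0.00046,0],[0,0,0],0.01]]' >/dev/null && python3 g.py 4 &&
python3 -m pendant '[[[0.00034,0.00047,0],[0,0,0],0.01],[[0.00034,0.00047,0],[0,0,0],0.01]]' >/dev/null && python3 g.py 4
```

```text
t=5.07 pointer=-0.814 r=58.1 Ft=-0.2 Fr=5.4
t=5.23 pointer=-0.822 r=58.1 Ft=2.2 Fr=6.2
t=5.40 pointer=-0.830 r=58.1 Ft=2.3 Fr=5.9
t=5.57 pointer=-0.841 r=58.1 Ft=1.8 Fr=6.0
t=5.73 pointer=-0.851 r=58.1 Ft=2.2 Fr=5.1
t=5.90 pointer=-0.861 r=58.1 Ft=1.7 Fr=6.4
t=6.07 pointer=-0.871 r=58.1 Ft=1.5 Fr=6.0
t=6.23 pointer=-0.881 r=58.1 Ft=1.7 Fr=6.4
t=6.40 pointer=-0.891 r=58.1 Ft=1.1 Fr=6.0
t=6.57 pointer=-0.902 r=58.1 Ft=1.1 Fr=6.3
t=6.73 pointer=-0.912 r=58.0 Ft=1.3 Fr=6.0
t=6.90 pointer=-0.922 r=58.1 Ft=1.3 Fr=6.1
```

The drag settles at about 1–2 N with ±0.4 N noise. When the drag reversed, the arm and grip gave only about 3.6 N/mm, so guarded 0.02 rad steps (1.16 mm) are safe.

```bash
exec 2>&1; 
python3 -m pendant '[[[0.00068,0.00094,0],[0,0,0],0.01],[[0.00068,0.00094,0],[0,0,0],0.01]]' >/dev/null && python3 g.py 3.2 &&
python3 -m pendant '[[[0.00066,0.00095,0],[0,0,0],0.01],[[0.00066,0.00095,0],[0,0,0],0.01]]' >/dev/null && python3 g.py 3.2 &&
python3 -m pendant '[[[0.00064,0.00097,0],[0,0,0],0.01],[[0.00064,0.00097,0],[0,0,0],0.01]]' >/dev/null && python3 g.py 3.2 &&
python3 -m pendant '[[[0.00062,0.00098,0],[0,0,0],0.01],[[0.00062,0.00098,0],[0,0,0],0.01]]' >/dev/null && python3 g.py 3.2 &&
python3 -m pendant '[[[0.0006,0.00099,0],[0,0,0],0.01],[[0.0006,0.00099,0],[0,0,0],0.01]]' >/dev/null && python3 g.py 3.2 &&
python3 -m pendant '[[[0.00058,0.001,0],[0,0,0],0.01],[[0.00058,0.001,0],[0,0,0],0.01]]' >/dev/null && python3 g.py 3.2 &&
python3 -m pendant '[[[0.00056,0.00102,0],[0,0,0],0.01],[[0.00056,0.00102,0],[0,0,0],0.01]]' >/dev/null && python3 g.py 3.2 &&
python3 -m pendant '[[[0.00054,0.00103,0],[0,0,0],0.01],[[0.00054,0.00103,0],[0,0,0],0.01]]' >/dev/null && python3 g.py 3.2 &&
python3 -m pendant '[[[0.00052,0.00104,0],[0,0,0],0.01],[[0.00052,0.00104,0],[0,0,0],0.01]]' >/dev/null && python3 g.py 3.2 &&
python3 -m pendant '[[[0.0005,0.00105,0],[0,0,0],0.01],[[0.0005,0.00105,0],[0,0,0],0.01]]' >/dev/null && python3 g.py 3.2 &&
python3 -m pendant '[[[0.00048,0.00106,0],[0,0,0],0.01],[[0.00048,0.00106,0],[0,0,0],0.01]]' >/dev/null && python3 g.py 3.2 &&
python3 -m pendant '[[[0.00045,0.00107,0],[0,0,0],0.01],[[0.00045,0.00107,0],[0,0,0],0.01]]' >/dev/null && python3 g.py 3.2 &&
python3 -m pendant '[[[0.00043,0.00108,0],[0,0,0],0.01],[[0.00043,0.00108,0],[0,0,0],0.01]]' >/dev/null && python3 g.py 3.2 &&
python3 -m pendant '[[[0.0004,0.00109,0],[0,0,0],0.01],[[0.0004,0.00109,0],[0,0,0],0.01]]' >/dev/null && python3 g.py 3.2
```

```text
t=7.07 pointer=-0.943 r=58.1 Ft=1.4 Fr=5.8
t=7.23 pointer=-0.963 r=58.1 Ft=2.6 Fr=6.9
t=7.40 pointer=-0.984 r=58.1 Ft=1.2 Fr=6.0
t=7.57 pointer=-1.005 r=58.1 Ft=1.5 Fr=5.9
t=7.73 pointer=-1.025 r=58.1 Ft=1.3 Fr=6.2
t=7.90 pointer=-1.045 r=58.1 Ft=1.5 Fr=5.4
t=8.07 pointer=-1.065 r=58.1 Ft=1.8 Fr=6.6
t=8.23 pointer=-1.086 r=58.1 Ft=1.7 Fr=6.6
t=8.40 pointer=-1.105 r=58.1 Ft=1.9 Fr=6.6
t=8.57 pointer=-1.118 r=58.1 Ft=5.2 Fr=7.2
```

Seat contact near pointer −1.11. Now pressing in 0.4 mm steps up to about 10 N.

```bash
exec 2>&1; 
python3 -m pendant '[[[0,0,0],[0,0,0],0.01]]' >/dev/null ; python3 g.py 8 &&
python3 -m pendant '[[[0.00018,0.00036,0],[0,0,0],0.01],[[0.00018,0.00036,0],[0,0,0],0.01]]' >/dev/null && python3 g.py 8.5 &&
python3 -m pendant '[[[0.00018,0.00036,0],[0,0,0],0.01],[[0.00018,0.00036,0],[0,0,0],0.01]]' >/dev/null && python3 g.py 8.5 &&
python3 -m pendant '[[[0.00018,0.00036,0],[0,0,0],0.01],[[0.00018,0.00036,0],[0,0,0],0.01]]' >/dev/null && python3 g.py 8.5 &&
python3 -m pendant '[[[0.00018,0.00036,0],[0,0,0],0.01],[[0.00018,0.00036,0],[0,0,0],0.01]]' >/dev/null && python3 g.py 8.5
```

```text
t=8.65 pointer=-1.117 r=58.1 Ft=5.4 Fr=6.6
t=8.82 pointer=-1.120 r=58.1 Ft=5.6 Fr=6.1
t=8.98 pointer=-1.125 r=58.1 Ft=6.1 Fr=6.5
t=9.15 pointer=-1.129 r=58.1 Ft=6.4 Fr=6.8
t=9.32 pointer=-1.133 r=58.1 Ft=9.3 Fr=5.8
```

```bash
exec 2>&1; 
for i in 1 2 3 4; do python3 -m pendant '[[[0,0,0],[0,0,0],0.01]]' >/dev/null ; python3 g.py 12; done; python3 -c "
from h import *
print(get_obs()['moment'],get_obs()['contact_force'])"
```

```text
t=9.40 pointer=-1.133 r=58.1 Ft=8.0 Fr=5.7
t=9.48 pointer=-1.133 r=58.1 Ft=8.3 Fr=6.5
t=9.57 pointer=-1.133 r=58.0 Ft=8.0 Fr=7.4
t=9.65 pointer=-1.133 r=58.0 Ft=7.9 Fr=5.9
[0.19135535 1.67655961 0.03309832] [-9.70347588  2.02330014  8.30081253]
```

```bash
exec 2>&1; 
python3 -m pendant '[[[0.00018,0.00036,0],[0,0,0],0.01],[[0.00018,0.00036,0],[0,0,0],0.01]]' >/dev/null && python3 g.py 9.8 &&
python3 -m pendant '[[[0.00018,0.00036,0],[0,0,0],0.01],[[0.00018,0.00036,0],[0,0,0],0.01]]' >/dev/null && python3 g.py 9.8 &&
python3 -m pendant '[[[0.00018,0.00036,0],[0,0,0],0.01],[[0.00018,0.00036,0],[0,0,0],0.01]]' >/dev/null && python3 g.py 9.8
for i in 1 2 3 4 5; do python3 -m pendant '[[[0,0,0],[0,0,0],0.01]]' >/dev/null ; python3 g.py 12; done
```

```text
t=9.82 pointer=-1.137 r=58.0 Ft=9.1 Fr=5.3
t=9.98 pointer=-1.142 r=58.1 Ft=10.2 Fr=6.7
t=10.07 pointer=-1.141 r=58.1 Ft=10.1 Fr=6.2
t=10.15 pointer=-1.142 r=58.1 Ft=10.5 Fr=7.0
t=10.23 pointer=-1.141 r=58.1 Ft=11.6 Fr=7.4
t=10.32 pointer=-1.142 r=58.1 Ft=9.6 Fr=6.4
t=10.40 pointer=-1.141 r=58.0 Ft=9.7 Fr=6.7
```

The seat was held at about 10.3 N (net ≈ 0.5 N m after friction) for 0.4 s. Opening towards the post direction now, to just short of it.

```bash
python3 -m pendant '[[[-0.0027,-0.0051,0],[0,0,0],0.01],[[-0.0058,-0.01,0],[0,0,0],0.01],[[-0.0095,-0.0145,0],[0,0,0],0.01],[[-0.0136,-0.0186,0],[0,0,0],0.01],[[-0.018,-0.0223,0],[0,0,0],0.01],[[-0.0228,-0.0256,0],[0,0,0],0.01],[[-0.028,-0.0283,0],[0,0,0],0.01],[[-0.0322,-0.0301,0],[0,0,0],0.01],[[-0.0322,-0.0301,0],[0,0,0],0.01],[[-0.0322,-0.0301,0],[0,0,0],0.01]]'; python3 g.py 99
python3 - <<'E'
from h import *
c=capture("wrist");np.savez("w2.npz",**{k:c[k] for k in("color","mtx","rvec","tvec")})
q=proj(c,[[642.5,-305.5,103],[642.5,-305.5,88],[636,-303,88]]);print(q)
x0,y0=(q[0]-[60,45]).astype(int).clip(0);x1,y1=min(512,x0+120),min(384,y0+90);print(x0,y0,x1,y1)
cv2.imwrite("pics/w2.png",cv2.resize(c["color"][y0:y1,x0:x1,::-1],None,fx=6,fy=6,interpolation=cv2.INTER_CUBIC))
c=capture("top");np.savez("t2.npz",**{k:c[k] for k in("color","mtx","rvec","tvec")})
cv2.imwrite("pics/t2.png",cv2.resize(c["color"][175:270,250:370,::-1],(720,570),interpolation=cv2.INTER_CUBIC))
E
```

```text
time: 11.23
tool_pos: [507.0, -255.5, 281.9]
tcp_rot: [-3.139, -0.001, 1.57]
contact_force: [-7.1, 2.1, 6.1]
grip_width: 17.6
t=11.23 pointer=-0.367 r=57.4 Ft=0.6 Fr=7.4
[[458.20424772 300.52673821]
 [443.54288916 287.3907639 ]
 [435.23402731 284.3812398 ]]
398 255 512 345
```

View pics/w2.png

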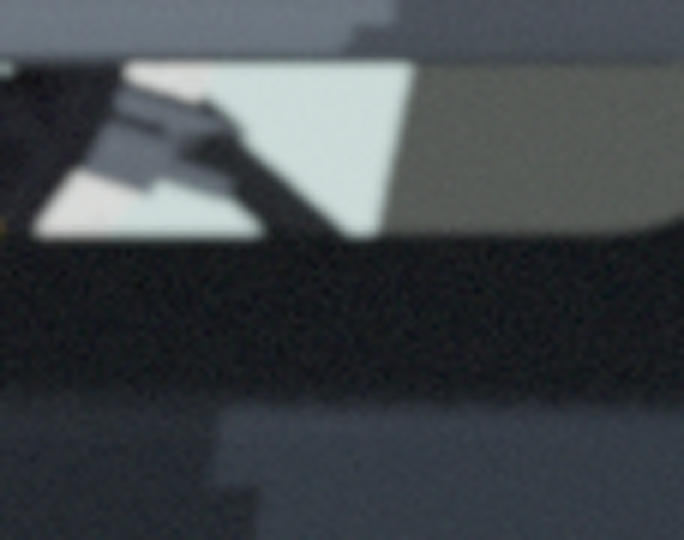

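View pics/t2.png

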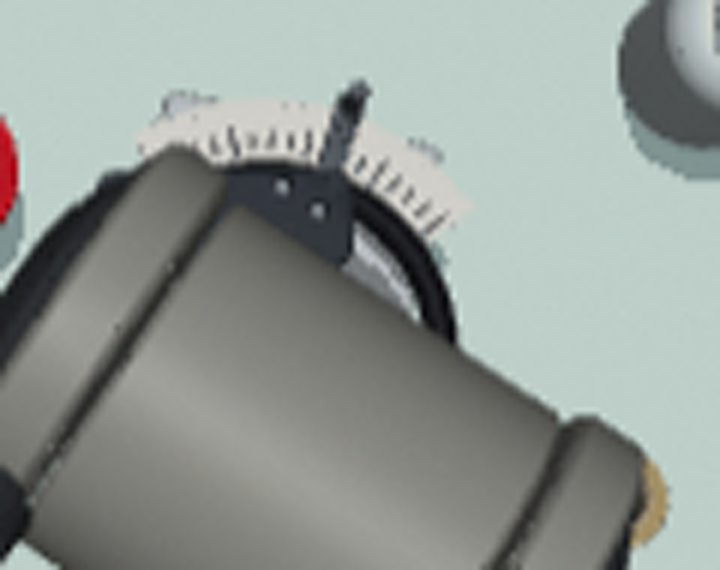

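The top view shows the pointer almost lined up with the clip and post, but partly hidden. The TCP angle says about 0.02 rad short, so I'll add that, release, lift and pull back towards the robot for a clear look.

```bash
python3 -m pendant '[[[-0.001,-0.0009,0],[0,0,0],0.01],[[-0.001,-0.0009,0],[0,0,0],0.01],[[-0.001,-0.0009,0],[0,0,0],0.01]]'; python3 g.py 99
python3 -m pendant '[[[0,0,0],[0,0,0],0.025],[[0,0,0],[0,0,0],0.035],[[0,0,0],[0,0,0],0.045],[[0,0,0],[0,0,0],0.05],[[0,0,0],[0,0,0],0.05],[[0,0,0],[0,0,0],0.05],[[0,0,0],[0,0,0],0.05]]'; 
python3 -m pendant '[[[0,0,-0.015],[0,0,0],0.05],[[0,0,-0.04],[0,0,0],0.05],[[0,0,-0.075],[0,0,0],0.05],[[0,0,-0.11],[0,0,0],0.05],[[0,-0.035,-0.11],[0,0,0],0.05],[[0,-0.07,-0.11],[0,0,0],0.05],[[0,-0.1,-0.11],[0,0,0],0.05],[[0,-0.12,-0.11],[0,0,0],0.05],[[0,-0.12,-0.11],[0,0,0],0.05]]'
python3 - <<'E'
from h import *
for n in("top","wrist"):
    c=capture(n)
    q=proj(c,[[595,-290,90]])[0]
    x0,y0=(q-[55,45]).astype(int).clip(0);x1,y1=min(512,x0+110),min(384,y0+90);print(n,x0,y0)
    cv2.imwrite(f"pics/{n}3.png",cv2.resize(c["color"][y0:y1,x0:x1,::-1],None,fx=6,fy=6,interpolation=cv2.INTER_CUBIC))
    np.savez(n+"3.npz",x0=x0,y0=y0,**{k:c[k] for k in("color","mtx","rvec","tvec")})
E
```

```text
time: 11.58
tool_pos: [506.4, -256.3, 281.9]
tcp_rot: [-3.14, -0.001, 1.57]
contact_force: [-5.5, 2.4, 5.3]
grip_width: 16.9
t=11.58 pointer=-0.351 r=57.6 Ft=-0.3 Fr=6.0
time: 12.17
tool_pos: [506.8, -256.7, 281.9]
tcp_rot: [3.141, 0.0, 1.57]
contact_force: [0.3, 0.4, -0.2]
grip_width: 49.6
time: 12.92
tool_pos: [384.0, -256.1, 392.3]
tcp_rot: [-3.14, -0.0, 1.568]
contact_force: [0.7, -0.3, 0.3]
grip_width: 50.0
top 246 169
wrist 391 169
```

View pics/top3.png

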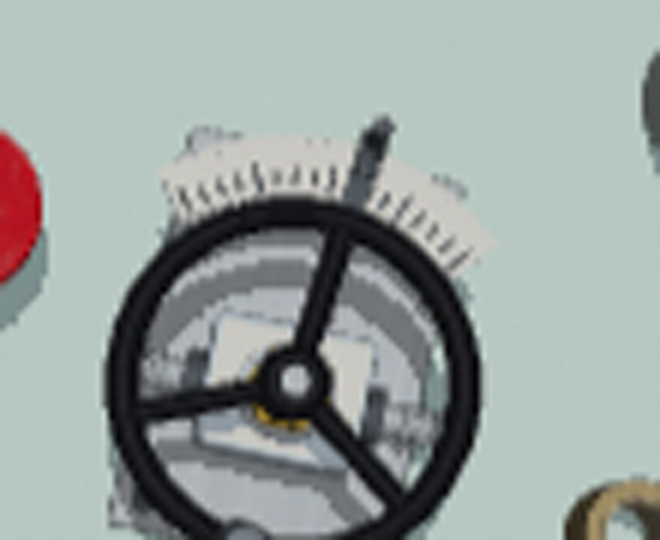

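View pics/wrist3.png

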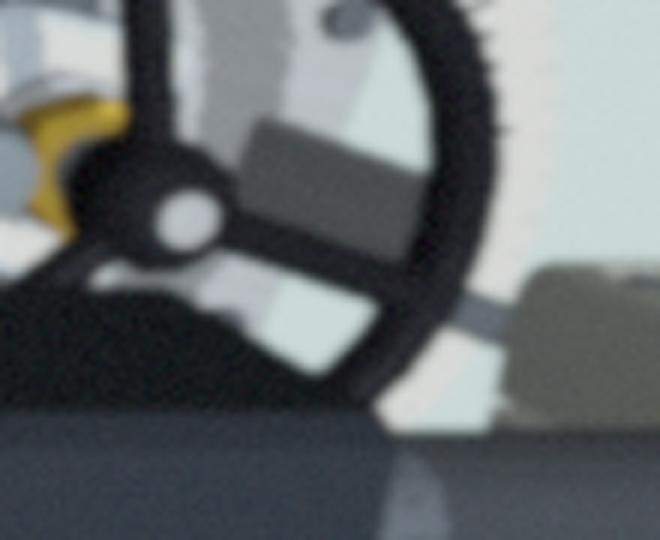

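In the top view the pointer's spoke (298,380)→(340,238) runs straight on to the post at (378,128), and the post looks undisturbed. In the wrist view the gripper hides the tip. I'll check numerically by unwrapping the top picture about the axis.

Run:
```python
from h import *
d=np.load("top3.npz");g=cv2.cvtColor(d["color"],cv2.COLOR_RGB2GRAY)
def prof(z,rs,ax,th):
    a=np.zeros((len(rs),len(th)))
    for i,r in enumerate(rs):
        q=proj(d,np.c_[ax[0]+r*np.cos(th),ax[1]+r*np.sin(th),np.full(len(th),z)]).astype(np.float32)
        a[i]=cv2.remap(g,q[:,0][None],q[:,1][None],cv2.INTER_CUBIC)[0]
    return a
# rim centre fit at z=88: dark-ring centre by maximising darkness at r=56
from scipy.optimize import minimize
full=np.linspace(-np.pi,np.pi,360)
f=lambda a:prof(88,[53,56,59],a,full).mean()
best=minimize(f,[560.5,-276.1],method="Nelder-Mead",options=dict(initial_simplex=[[558,-276],[562,-274],[562,-279]])).x
print("axis fit",best.round(1))
for ax in ([560.5,-276.1],best):
    res=[]
    for k in(0,1,-1):
        c0=-.34+k*2*np.pi/3;th=np.linspace(c0-.25,c0+.25,201)
        p=prof(88,np.arange(24,48,2),ax,th).mean(0);w=np.clip(np.median(p)-15-p,0,None);res.append((w*th).sum()/w.sum()-k*2*np.pi/3)
    print("spokes",np.round(res,3),np.mean(res).round(3))
    for z,rs in((88,np.arange(64,80,2)),(103,[85,87,89])):
        th=np.linspace(-.6,-.1,251);p=prof(z,rs,ax,th).mean(0);w=np.clip(p.min()+.5*(np.median(p)-p.min())-p,0,None);print("pointer" if z==88 else "post",((w*th).sum()/w.sum()).round(3))
```

```text
axis fit [ 560.3 -276. ]
spokes [-0.339 -0.341 -0.339] -0.339
pointer -0.338
post -0.347
spokes [-0.34  -0.344 -0.334] -0.339
pointer -0.339
post -0.347
```

Pointer at −0.339 rad and post at −0.347 rad, so about 0.6 mm sideways at the tip against the 4 mm allowed. The robot is clear, so I'm handing in.

```bash
python3 -m pendant '[[[0,0,0],[0,0,0],0.05],[[0,0,0],[0,0,0],0.05]]'; python3 -c "
from plant import close_job
print(close_job())"
```

```text
time: 13.18
tool_pos: [387.6, -256.7, 391.9]
tcp_rot: [3.141, 0.0, 1.57]
contact_force: [-0.3, 0.5, -0.4]
grip_width: 50.0
the job is handed in; nothing more can be done
None
```

The valve was closed onto its seat, opened again to the index post, and the job was handed in at 13.2 s of the 72 s allowed; no verdict is reported.

- **Closing:** I gripped the crank handle and led it clockwise in force-checked steps. The seat came up with the pointer at about −1.11 rad in world axes. I pressed it to about 10.3 N at the handle for about 0.4 s. That is about 0.5 N m on the seat after friction, and the highest single reading was 11.6 N.
- **Opening:** I led the wheel back to the post, let go, lifted 110 mm and drew back about 120 mm towards the robot.
- **Pointer against post:** The last top picture puts the pointer at −0.339 rad and the post at −0.347 rad. That is about 0.6 mm sideways at the tip, against the 4 mm allowed.
- **Other final checks:** The three spokes gave the same wheel angle, and the hand force was about zero. The post looks where it was at the start, and the cup and tape roll, as far as the last picture shows them, looked undisturbed. I did not measure the bystanders, and only the edge of the bottle was in view.

**Disagreements:**
- While pressing, the tool moved about 0.02–0.03 rad past first contact, more than the seat twist of about 0.009 rad that the force implies. I put this down to give in the grip and trusted the force; the `seat_twist` reading itself was not available to check it.
- A steady side force of about 6 N away from the axis showed while the handle was held, probably a small radius error. It vanished on release.
- The last wrist picture could not confirm the pointer tip, because the gripper hid it.

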